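# Torque down the filter press and lock it

### The job

Tighten the clamp screw of the filter press by turning its click wrench clockwise until it clicks, stopping at once at the click, and let the handle spring straight again without loosening the screw. Then lift the locking bar over the low lip of its keeper, let it drop fully home in the notch, and let go. Leave the bottles, racks and other things on the bench where they stand.

Things in the scene. Friction and masses are not known exactly. Their poses are not given: they have to be found in the camera images.
- press: Steel filter press fixed to the bench: round body 110 mm across, lid flange 132 mm, top 100 mm high, upright clamp screw in its middle. Origin: on the bench under the screw. It stands turned by 0.63 to 1.07 rad (counterclockwise from above; at 0 its x would point straight away from the robot), with rod, keeper and bar. Base plate: x -100 to 100, y -80 to 170 mm, 10 mm thick.
- screw_axis (a point): Point on the upright axis of the clamp screw, at the wrench's height, 135 mm above the bench; axes as the press's.
- grip (a point): Middle of the click wrench's black round grip: 22 mm thick, 70 mm long, level, 135 mm above the bench. The wrench stays on the screw; this point is 135 mm from the screw axis, the wrench ends 168 mm from it. x axis: outward along the wrench; z up. The handle breaks over about an upright pin 30 mm out from the screw axis.
- screw (a joint): Turn of the screw with the wrench, rad, growing clockwise from above (tightening). Starts at 0.1 to 0.5, stopped at about 0.87. Needs 4 to 6 N sideways at the grip; stays where left, but dragging the handle back loosens it. Wrench direction, counterclockwise from the press's x: 215 degrees at 0, 165 at 0.87, so it sweeps on the press's -x side, coming towards the robot.
- wrench (a joint): Break-over of the wrench, rad: 0 = handle straight. With the screw stopped and about 9 N at the middle of the grip (more nearer the screw), the handle gives clockwise against its head and the force falls (half at 0.15 rad): the click. End stop 0.26. It springs back to 0 when the push is taken away; a finger that eases it back avoids a snap.
- rod_mid (a point): Middle of the outer of two level cross rods of a retort stand fixed by the press (12 mm thick, 245 mm above the bench, along the press's y); press frame x = -132, y = -70 mm. It starts 130 mm to -y at the upright post (14 mm thick, 300 mm tall; foot plate 100 x 90 mm) and ends at rod_end. The inner rod is parallel and level with it, at press x = -55 mm.
- rod_end (a point): Free end of the outer cross rod, 130 mm from rod_mid along the press's +y. The rods hang 110 mm above the wrench: a gripper upright over the wrench hits them; one leaning 35 to 45 degrees, its body out on the press's -x side, passes under the outer rod. A 48 mm dial gauge stands on that rod 50 mm from the post, top 306 mm above the bench.
- notch (a point): Keeper of the locking bar: steel block 24 mm long (press x) with a notch 20 mm wide (press y), open at the top. Point: middle of the bar's cross-section when it lies in the notch, 72 mm above the bench. Outer (+y) side: low lip, top at 85 mm; inner (-y) side: wall, top at 115 mm.
- knob (a point): Middle of the black upright round knob (20 mm across, 79 to 119 mm above the bench when down) on the locking bar: steel, 12 mm wide, 14 mm high, underside at 65 mm when down. Bar and knob swing and rise on an upright spindle (16 mm, top at 150 mm) 80 mm to press +x of the notch; knob 160 mm from the spindle, bar end 185 mm. x axis: along the bar to the spindle; z up.
- bar_swing (a joint): Swing of the locking bar about its spindle, rad: 0 = along the press's x, over the notch; grows clockwise from above, the knob going outward from press -x towards +y. Starts at 0.45 to 0.75; range -0.15 to 1.2. Turns freely.
- bar (a joint): Lift of the locking bar, m: 0 = fully down, up to 0.05. It weighs about 0.25 kg and falls by itself when let go. It clears the low lip when lifted more than 0.020.
- tall_bottle: Bystander: white bottle 54 mm across, 165 mm tall. Origin at the middle of its underside, as for all the bystanders.
- amber_bottle: Bystander: amber bottle 54 mm across, 120 mm tall.
- beaker: Bystander: glass beaker 60 mm across, 85 mm tall.
- vial: Bystander: small capped glass vial, 22 mm across, 45 mm tall, standing in front of the press under the sweep of the wrench.
- tube_rack: Bystander: yellow rack of tubes 88 x 140 mm, 68 mm tall.
- red_rack: Bystander: red rack of tubes 88 x 114 mm, 68 mm tall.
- tip_box: Bystander: blue box 85 x 120 mm, 55 mm tall.

How it is judged:
By the outcome, as a careful person would: the job done as asked, in the order asked, and still so for the second after the job is handed in, with the robot touching nothing.
It also fails if it takes over 64 s, if anything falls off the work surface, if the arm or the gripper's body presses on something with over 40 N, if the wrist force passes 120 N, or if a joint passes its speed limit or range.

### The arm

A 6-joint arm with a two-finger parallel gripper is mounted at the origin on the work surface. World frame = base frame: x ahead of the robot, y to its left, z up, the work surface at z = 0. Lengths are in m, angles in rad, forces in N, time in s.
With the tool pointing down it reaches from about 0.35 to 0.8 m from the base axis. Payload 7.3 kg.
Tool frame: the origin (TCP) lies between the finger pads; the fingertips stand 11 mm ahead of it and the grasp point (between the pads) lies 8 mm behind it (robot.nose_length is the distance from the TCP to the fingertips, in m); z points along the fingers, y is the line along which they close (so a half turn about z gives the same grasp; the last joint's range is limited). The gripper opens to 85 mm and grips with 20 to 120 N. Pads are 22 mm wide; open, the fingers measure 114 mm over their backs; the gripper's body (76 mm by 85 mm) begins 54 mm behind the grasp point. The pads swing forward as they close: fully open they stand 13 mm farther back than shut.
Start: joints at [1.034, 0.342, 1.524, -0, 1.275, -0.146], TCP at [0.2, 0.485, 0.242] pointing down, gripper open.
Joint ranges: [-2.53, 2.53], [-0.77, 2.02], [0.04, 2.7], [-1, 4.14], [0.28, 2.66], [-3.11, 3.11]. Speed limits (rad/s): [2.57, 2.57, 3.14, 3.14, 3.14, 3.14].

### API

Orientations are given as a unit quaternion [w, x, y, z].
In Python, from workcell import robot, viewer gives the robot as it stands.
- The arm moves only by the tool step_arm, never from a script. Its argument "plan" is a list of rows, each an object of numbers: "gripper": the finger opening in m, from 0 to 0.0854; "x", "y", "z": the shift along the world's x, y, z in m; "spin": the turn about the world's z in rad. In form: [{"gripper": .., "x": .., "y": .., "z": .., "spin": ..}, ...]. A call has 1 to 10 rows; each row is the pose to reach, as a shift and turn from the pose commanded when the call began; what a row does not reach only later rows make up. A row lasts 1/8 s, in which the tool goes at most 62.5 mm and 10.7 degrees, less where a joint would pass 70% of its speed; a pose out of reach is approached as far as the arm can. A call with a gripper value outside its range is refused whole. The fingers move at their own pace and stop on an object; the grip force is fixed at half the most. Time passes only in rows, so rows that repeat a pose let the fingers close. It gives the time, the measured TCP pose, the force, the opening and the grip force at its end, in the units of the state.
- robot.get_state(): the state, without advancing time (a new reading comes with each control period).
- viewer.get_image(name): name is "scene" or "top" or "wrist"; returns (picture, depth): 420x560x3 uint8, blue, green, red; 420x560 float32, m along the optical axis (not along the pixel's ray), 0 where there is no reading.
- viewer.camera_model(name): a dict with "mtx" (3x3 intrinsics, pixels), "pose" (4x4, takes a point from camera to world coordinates); the wrist camera has in their place "mount" (4x4, takes a point from camera to tool coordinates, whose origin is the TCP and whose axes are the flange's). Camera axes: x right, y down, z forward; pixel columns grow to the right and rows downward; lengths in m; the calibration is good to about 2 mm. A picture is of the moment at which its call begins: read the wrist's pose just before it. camera_model takes no time and is no camera call.
- robot.finish_job(): hands the job in; it is judged then, once.
Trained networks look in the newest picture that a camera, given by its name, has taken for a name from the list of things; names that differ only in an ending like _2 or _b are one class to them, and where a whole thing is asked for, a point or a joint stands for the part that bears it (a point fixed in the world has none). Each returns a list of dicts, best first, with "score" (0 to 1); they miss things now and then, are a little off and sometimes report something else, mostly with a low value. They report only what shows in the picture. A call takes as long as a camera call.
- viewer.search_frame(camera, label): "uv" ([column, row] in pixels, amid what is visible of it).
- viewer.place_of(camera, label): "uv" ([column, row] in pixels: a listed point, or the origin of a listed thing).
The state is a dict: "time": time; "q": joint angles; "qvel": joint speeds; "joint_efforts": joint torques, N m; "ee_pos": TCP position; "ee_rot": TCP orientation; "wrist_force": force on the tool from outside, world axes, zero at the start; "ft_torque": the same for the moment, N m; "width": finger opening in m; "grip_force": force on a finger pad.
Only numpy, scipy, OpenCV 4.12 (cv2) and the standard library are available. Lean on these libraries where they do the work, as an engineer would, in place of code of your own. Each camera call takes 0.05 s, during which the arm holds its last target. There are 200 camera calls.

## Working session

There is one attempt and no reset: what is moved stays moved. The work goes in short steps, Python scripts to look and compute and a tool call to move; the robot and the scene stay as the last step left them, time stands still between calls to the robot, and variables do not carry over. Pictures are saved under pics/ and viewed, at most 10 in all, crops included, and the job is handed in when it is done.

Besides the shell and the picture viewer there is one more tool, called after "Request:" as a command line: name --argument value ..., lists and objects as JSON in quotes. step_arm: Moves the arm, as the interface text tells. Its arguments: {"type":"object","properties":{"plan":{"type":"array"}},"required":["plan"]}

```bash
mkdir -p pics
cat > h.py <<'E'
import numpy as np, cv2
from workcell import robot, viewer
def ray(cam,uv):
    m=viewer.camera_model(cam); K=np.array(m["mtx"]); T=np.array(m["pose"])
    d=T[:3,:3]@np.linalg.solve(K,[uv[0],uv[1],1]); return T[:3,3],d
def at_z(cam,uv,z):
    o,d=ray(cam,uv); return o+d*(z-o[2])/d[2]
def tri(a,b):
    A=[];B=[]
    S=np.zeros((3,3));r=np.zeros(3)
    for o,d in(a,b):
        d=d/np.linalg.norm(d);P=np.eye(3)-np.outer(d,d);S+=P;r+=P@o
    return np.linalg.solve(S,r)
E
python3 - <<'E'
from h import *
np.set_printoptions(precision=3,suppress=True)
for c in("scene","top"):
    im,d=viewer.get_image(c); cv2.imwrite(f"pics/{c}0.png",im); np.save(f"{c}_d.npy",d)
    print(c,np.array(viewer.camera_model(c)["pose"])[:3,3])
Z=dict(screw_axis=.135,grip=.135,rod_mid=.245,rod_end=.245,notch=.072,knob=.099,press=0,vial=0,tall_bottle=0,amber_bottle=0,beaker=0,tube_rack=0,red_rack=0,tip_box=0)
for k,z in Z.items():
    R={}
    for c in("scene","top"):
        r=viewer.place_of(c,k)
        if r:
            R[c]=r[0]; print(k,c,round(r[0]["score"],2),np.round(r[0]["uv"]),at_z(c,r[0]["uv"],z))
    if len(R)==2: print("   tri",tri(*[ray(c,R[c]["uv"]) for c in R]))
print(robot.get_state())
E
```

```text
scene [0.948 0.477 1.061]
top [0.255 0.016 1.476]
screw_axis scene 0.75 [240. 244.] [0.67  0.017 0.135]
grip scene 0.6 [226. 204.] [ 0.622 -0.103  0.135]
grip top 0.71 [325. 172.] [ 0.632 -0.122  0.135]
   tri [ 0.626 -0.114  0.131]
rod_mid scene 0.91 [208. 176.] [ 0.644 -0.129  0.245]
rod_mid top 0.93 [331. 157.] [ 0.652 -0.133  0.245]
   tri [ 0.648 -0.129  0.249]
rod_end scene 0.87 [258. 170.] [ 0.539 -0.064  0.245]
rod_end top 0.88 [309. 188.] [ 0.551 -0.057  0.245]
   tri [ 0.547 -0.056  0.259]
notch scene 0.87 [288. 237.] [0.543 0.054 0.072]
notch top 0.64 [275. 202.] [0.545 0.056 0.072]
   tri [0.545 0.056 0.077]
knob scene 0.7 [317. 210.] [0.437 0.054 0.099]
knob top 0.65 [276. 231.] [0.437 0.055 0.099]
   tri [0.437 0.055 0.099]
press scene 0.91 [248. 263.] [0.651 0.012 0.   ]
press top 0.79 [282. 179.] [0.649 0.027 0.   ]
   tri [0.651 0.022 0.011]
vial scene 0.65 [289. 236.] [0.508 0.023 0.   ]
vial top 0.61 [308. 199.] [ 0.568 -0.069  0.   ]
   tri [ 0.537 -0.022  0.012]
tall_bottle scene 0.7 [374. 259.] [0.379 0.234 0.   ]
tall_bottle top 0.71 [231. 247.] [0.394 0.223 0.
[... 377 characters left out ...]
 210.] [ 0.522 -0.179  0.   ]
   tri [ 0.526 -0.183 -0.021]
red_rack scene 0.84 [188. 171.] [ 0.586 -0.371  0.   ]
red_rack top 0.79 [386. 190.] [ 0.594 -0.362  0.   ]
   tri [ 0.591 -0.359  0.015]
tip_box top 0.76 [402. 254.] [ 0.352 -0.404  0.   ]
{'time': 1.5, 'q': array([ 1.034,  0.342,  1.524,  0.   ,  1.275, -0.146]), 'qvel': array([-0.   , -0.001, -0.001, -0.001, -0.   , -0.   ]), 'joint_efforts': array([  0.   , -43.356, -24.628,  -0.   ,   0.   ,  -0.   ]), 'ee_pos': array([0.2  , 0.485, 0.242]), 'ee_rot': array([0.   , 0.194, 0.981, 0.   ]), 'wrist_force': array([-0.159,  0.309,  0.519]), 'ft_torque': array([ 0.006, -0.025, -0.023]), 'grip_force': 0.0, 'width': 0.08546111022472248}
```

Run:
```python
import cv2
a=cv2.imread("pics/scene0.png")[110:350,130:450]; b=cv2.imread("pics/top0.png")[110:290,180:420]
cv2.imwrite("pics/s1.png",cv2.resize(a,(800,600),interpolation=cv2.INTER_CUBIC)); cv2.imwrite("pics/t1.png",cv2.resize(b,(800,600),interpolation=cv2.INTER_CUBIC))
```

```text
(no output)
```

View pics/s1.png

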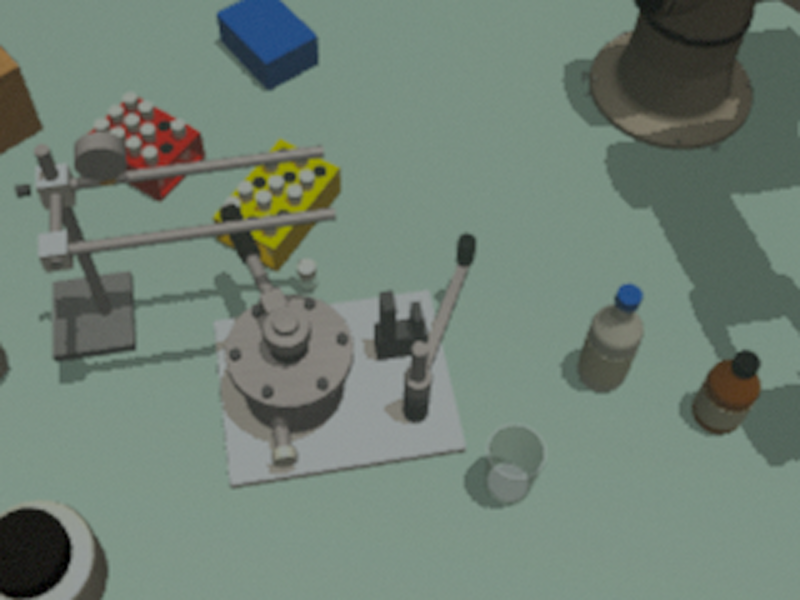

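View pics/t1.png

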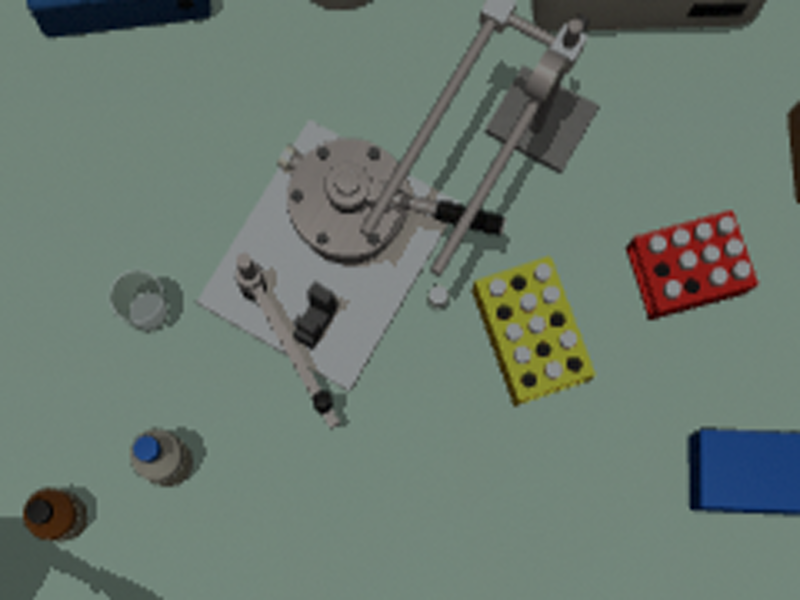

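```bash
cat >> h.py <<'E'
def cloud(c,d):
    m=viewer.camera_model(c);K=np.array(m["mtx"]);T=np.array(m["pose"])
    v,u=np.indices(d.shape);P=np.stack([(u-K[0,2])/K[0,0]*d,(v-K[1,2])/K[1,1]*d,d],-1)
    P=P@T[:3,:3].T+T[:3,3];return P[d>0]
E
python3 - <<'E'
from h import *
np.set_printoptions(precision=3,suppress=True)
for c in("scene","top"):
    P=cloud(c,np.load(c+"_d.npy"))
    def sel(z0,z1,x0,x1,y0,y1): return P[(P[:,2]>z0)&(P[:,2]<z1)&(P[:,0]>x0)&(P[:,0]<x1)&(P[:,1]>y0)&(P[:,1]<y1)]
    R=sel(.238,.258,.45,.74,-.2,.05)
    print(c,"rod pts",len(R),"median z",np.median(R[:,2]))
    # two lines: cluster via offset on direction th
    best=max((sum(np.sort(np.histogram(R[:,:2]@[np.cos(t),np.sin(t)],bins=np.arange(-1,1.5,.006))[0])[-4:]),t) for t in np.arange(.6,1.1,.005))
    t=best[1]; o=R[:,:2]@[np.cos(t),np.sin(t)]
    print("theta grid",t, "clusters",np.histogram(o,bins=np.arange(o.min(),o.max()+.01,.01)), )
    s=R[:,:2]@[-np.sin(t),np.cos(t)]
    mid=(o.min()+o.max())/2
    for k in(o<mid,o>=mid):
        q=R[k][:,:2];q=q[abs(q@[np.cos(t),np.sin(t)]-np.median(o[k]))<.012]
        vx,vy,x0,y0=cv2.fitLine(q.astype(np.float32),cv2.DIST_HUBER,0,.01,.01).ravel(); print(" line theta",np.arctan2(-vx*np.sign(vy),abs(vy)),"s range",s[k].min(),s[k].max(),"off",np.median(o[k]))
    W=sel(.137,.153,.54,.72,-.17,0.0); print("wrench",len(W),W[:,:2].min(0),W[:,:2].max(0))
    G=W[W[:,1]<-.07]
    if len(G)>3: print(" far tip",W[np.argsort(W[:,1])[:6]], cv2.fitLine(W[:,:2].astype(np.float32),cv2.DIST_HUBER,0,.01,.01).ravel())
    F=sel(.092,.108,.55,.76,-.06,.12); (cx,cy),r=cv2.minEnclosingCircle(F[:,:2].astype(np.float32)); print("flange",len(F),cx,cy,r, F[:,:2].mean(0))
    K=sel(.108,.130,.4,.47,.02,.09);print("knob top",len(K),K.mean(0) if len(K) else 0)
    S=sel(.14,.158,.5,.65,.05,.16);print("spindle",len(S),S.mean(0) if len(S) else 0)
E
```

```text
scene rod pts 866 median z 0.24945427109509827
theta grid 1.0150000000000003 clusters (array([196, 254,   0,   0,   0,   0,   0,  10, 364,  42]), array([0.226, 0.236, 0.246, 0.256, 0.266, 0.276, 0.286, 0.296, 0.306,
       0.316, 0.326]))
 line theta 1.0237615 s range -0.727005572642158 -0.48945821791660094 off 0.2368042258604586
 line theta 1.0118763 s range -0.679871176685501 -0.48884300980481493 off 0.3134186071884074
wrench 310 [ 0.603 -0.14 ] [ 0.665 -0.   ]
 far tip [[ 0.613 -0.14   0.143]
 [ 0.621 -0.14   0.137]
 [ 0.617 -0.139  0.143]
 [ 0.608 -0.139  0.144]
 [ 0.605 -0.138  0.142]
 [ 0.62  -0.136  0.143]] [ 0.281  0.96   0.635 -0.063]
flange 1473 0.6401108503341675 0.044368643313646317 0.09544480592012405 [0.663 0.031]
knob top 47 [0.441 0.056 0.117]
spindle 42 [0.58  0.13  0.149]
top rod pts 437 median z 0.25080138001802577
theta grid 1.0200000000000005 clusters (array([188,  39,   0,   0,   0,   0,   0,  61, 149]), array([0.224, 0.234, 0.244, 0.254, 0.264, 0.274, 0.284, 0.294, 0.304,
       0.314]))
 line theta 1.0143759 s range -0.689243012175757 -0.49171297030597355 off 0.2297955644023813
 line theta 1.016439 s range -0.6804043139183424 -0.49271938295875173 off 0.3067696398144589
wrench 181 [ 0.605 -0.142] [ 0.669 -0.001]
 far tip [[ 0.617 -0.142  0.141]
 [ 0.619 -0.142  0.144]
 [ 0.61  -0.14   0.152]
 [ 0.613 -0.138  0.14 ]
 [ 0.619 -0.138  0.145]
 [ 0.609 -0.138  0.142]] [ 0.313  0.95   0.631 -0.075]
flange 729 0.6376892328262329 0.044606342911720276 0.0989895612001419 [0.656 0.028]
knob top 27 [0.439 0.052 0.119]
spindle 19 [0.58  0.127 0.151]
```

Request:
step_arm --plan '[{"gripper": 0.085,"x": 0.05,"y": -0.05,"z": 0.02,"spin": -0.05},{"gripper": 0.085,"x": 0.1,"y": -0.1,"z": 0.02,"spin": -0.16},{"gripper": 0.085,"x": 0.14,"y": -0.15,"z": 0.02,"spin": -0.16},{"gripper": 0.085,"x": 0.18,"y": -0.2,"z": 0.02,"spin": -0.16},{"gripper": 0.085,"x": 0.21,"y": -0.25,"z": 0.02,"spin": -0.16},{"gripper": 0.085,"x": 0.22,"y": -0.31,"z": 0.02,"spin": -0.16},{"gripper": 0.085,"x": 0.22,"y": -0.37,"z": 0.02,"spin": -0.16},{"gripper": 0.085,"x": 0.22,"y": -0.43,"z": 0.02,"spin": -0.16},{"gripper": 0.085,"x": 0.22,"y": -0.49,"z": 0.02,"spin": -0.16},{"gripper": 0.085,"x": 0.22,"y": -0.55,"z": 0.02,"spin": -0.16}]'

```text
time: 2.75
ee_pos: [0.4197, -0.0623, 0.2626]
ee_rot: [0.001, 0.272, 0.962, 0.0]
wrist_force: [0.9, -0.7, 0.5]
width: 0.085
grip_force: 0.0
```

Run:
```python
from h import *
print(robot.nose_length,robot.get_state()["ee_pos"],robot.get_state()["q"]); print(np.round(viewer.camera_model("wrist")["mount"],3))
```

```text
0.011 [ 0.41973671 -0.06232498  0.262632  ] [-3.28576323e-01  1.37413727e-01  1.74082957e+00  1.96125540e-04
  1.26227281e+00 -1.34869084e+00]
[[-0.001 -0.952 -0.308  0.08 ]
 [ 1.    -0.001  0.     0.   ]
 [-0.    -0.308  0.952 -0.131]
 [ 0.     0.     0.     1.   ]]
```

Request:
step_arm --plan '[{"gripper": 0.085,"x": 0,"y": -0.06,"z": 0,"spin": 0},{"gripper": 0.085,"x": 0,"y": -0.12,"z": 0,"spin": 0},{"gripper": 0.085,"x": 0.03,"y": -0.17,"z": 0,"spin": 0},{"gripper": 0.085,"x": 0.08,"y": -0.185,"z": 0,"spin": 0},{"gripper": 0.085,"x": 0.13,"y": -0.185,"z": -0.02,"spin": 0},{"gripper": 0.085,"x": 0.162,"y": -0.185,"z": -0.06,"spin": 0},{"gripper": 0.085,"x": 0.162,"y": -0.185,"z": -0.11,"spin": 0},{"gripper": 0.085,"x": 0.162,"y": -0.185,"z": -0.145,"spin": 0},{"gripper": 0.085,"x": 0.162,"y": -0.185,"z": -0.149,"spin": 0},{"gripper": 0.085,"x": 0.162,"y": -0.185,"z": -0.149,"spin": 0}]'

```text
time: 4.0
ee_pos: [0.5826, -0.2457, 0.1145]
ee_rot: [0.001, 0.272, 0.962, -0.0]
wrist_force: [1.5, 0.3, 0.5]
width: 0.0849
grip_force: 0.0
```

Run:
```python
from h import *
im,d=viewer.get_image("wrist"); cv2.imwrite("pics/w1.png",im); np.save("w1.npy",d)
im,_=viewer.get_image("scene"); cv2.imwrite("pics/s2.png",cv2.resize(im[110:350,100:420],(800,600)))
```

```text
(no output)
```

View pics/w1.png

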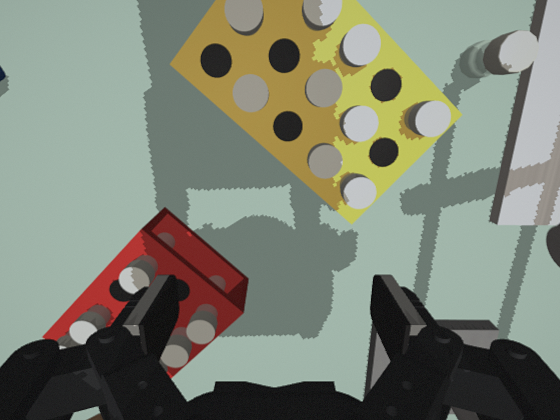

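View pics/s2.png

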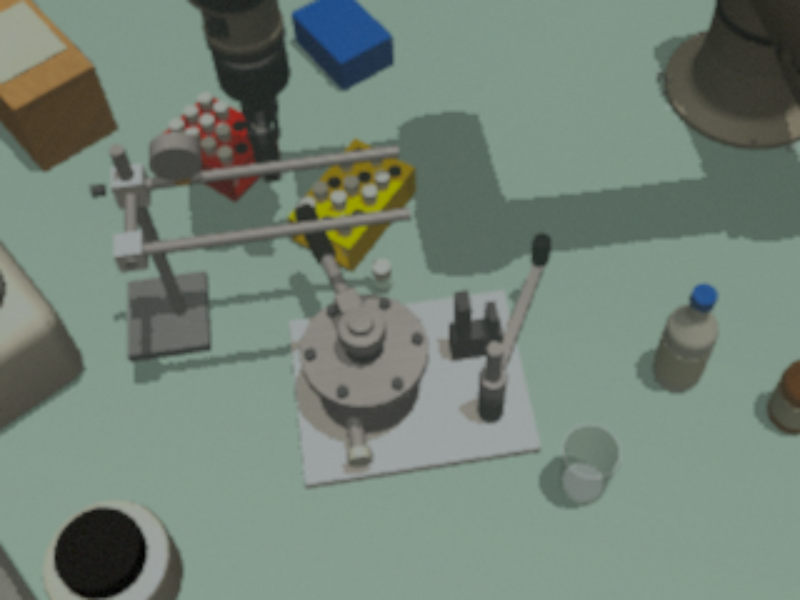

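Run:
```python
from h import *
np.set_printoptions(precision=3,suppress=True)
m=viewer.camera_model("wrist");K=np.array(m["mtx"]);T=np.array(m["mount"]);d=np.load("w1.npy")
for u,v in[(378,280),(395,280),(395,340),(425,335),(440,355),(490,350),(515,345),(530,360),(545,380),(555,400),(558,410),(270,400)]:
    z=d[v,u];p=np.linalg.solve(K,[u,v,1])*z;print(u,v,z,T[:3,:3]@p+T[:3,3])
P=np.stack(np.meshgrid(np.arange(560),np.arange(420)),-1).reshape(-1,2);z=d.ravel();k=(z>0)&(z<.2)
p=(np.linalg.inv(K)@np.c_[P,np.ones(len(P))].T).T*z[:,None];p=(p@T[:3,:3].T+T[:3,3])[k]
for a in np.arange(-.10,.02,.01):
    q=p[(p[:,2]>=a)&(p[:,2]<a+.01)]
    if len(q):print(round(a,3),len(q),q[:,1].min(),q[:,1].max(),q[:,0].min(),q[:,0].max())
```

```text
378 280 0.13764836 [ 0.011  0.043 -0.009]
395 280 0.1366752 [ 0.011  0.049 -0.01 ]
395 340 0.11829894 [ 0.     0.043 -0.033]
425 335 0.1019967 [ 0.013  0.046 -0.046]
440 355 0.093981214 [ 0.013  0.046 -0.054]
490 350 0.09753154 [ 0.012  0.063 -0.051]
515 345 0.094656296 [ 0.015  0.068 -0.053]
530 360 0.09158953 [ 0.013  0.07  -0.057]
545 380 0.08547044 [ 0.013  0.069 -0.063]
555 400 0.07969006 [ 0.013  0.067 -0.069]
558 410 0.077327326 [ 0.012  0.065 -0.072]
270 400 0.08088668 [ 0.012 -0.001 -0.068]
-0.09 57 -0.027277958104218958 0.016373807855738592 0.019373109366666558 0.02155174614220716
-0.08 8265 -0.06426450229057766 0.06689902075256143 0.007685356099197654 0.020027696403371154
-0.07 10211 -0.07224635222873137 0.0737487916811897 0.0014431504332907824 0.019245052259125248
-0.06 11681 -0.07445460490062794 0.07485232226573565 -0.011743425222188505 0.01814366164049689
-0.05 2509 -0.07269687900318866 0.07308482253536976 0.001886694485090143 0.015206590199798559
-0.04 2222 -0.05641777382128343 0.05647780277266079 -0.009949784474619708 0.012987293645502787
-0.03 1946 -0.05616658916392716 0.056776438620155946 -0.01052860951864902 0.01277576319282088
-0.02 2026 -0.05606184925249592 0.10767203546501976 -0.01035257250500883 0.038531239418199
-0.01 727 -0.05417013396749939 0.054519360623219576 -0.010511187118695212 0.012563098230258585
-0.0 1 -0.043101802610412694 -0.043101802610412694 0.0023710974539802032 0.0023710974539802032
```

Request:
step_arm --plan '[{"gripper": 0.085,"x": 0.005,"y": -0.003,"z": 0,"spin": 0},{"gripper": 0.085,"x": 0.019,"y": 0.019,"z": 0,"spin": 0},{"gripper": 0.085,"x": 0.032,"y": 0.041,"z": 0,"spin": 0},{"gripper": 0.085,"x": 0.045,"y": 0.062,"z": 0,"spin": 0},{"gripper": 0.085,"x": 0.045,"y": 0.062,"z": 0,"spin": 0},{"gripper": 0.085,"x": 0.045,"y": 0.062,"z": 0,"spin": 0}]'

```text
time: 4.85
ee_pos: [0.627, -0.184, 0.1138]
ee_rot: [0.0, 0.272, 0.962, -0.0]
wrist_force: [-1.3, 0.0, -0.4]
width: 0.0848
grip_force: 0.0
```

Run:
```python
from h import *
im,d=viewer.get_image("wrist"); cv2.imwrite("pics/w2.png",im); np.save("w2.npy",d);s=robot.get_state();print(s["ee_pos"],s["wrist_force"])
```

```text
[ 0.62684061 -0.18419153  0.11372   ] [0.63163121 0.23280441 0.83346191]
```

View pics/w2.png

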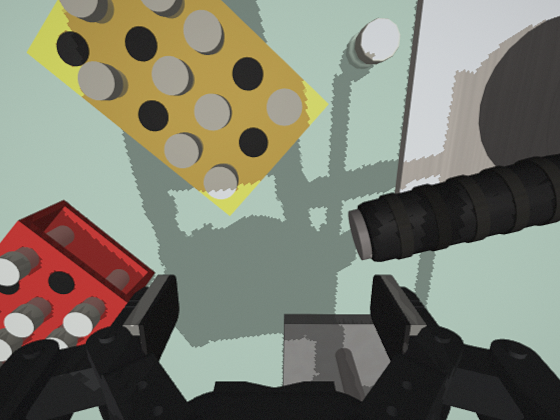

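Request:
step_arm --plan '[{"gripper": 0.085,"x": -0.0064,"y": 0.004,"z": 0,"spin": 0},{"gripper": 0.085,"x": -0.0128,"y": 0.0079,"z": 0,"spin": 0},{"gripper": 0.085,"x": -0.0191,"y": 0.0118,"z": 0,"spin": 0},{"gripper": 0.085,"x": -0.0255,"y": 0.0158,"z": 0,"spin": 0},{"gripper": 0.085,"x": -0.0319,"y": 0.0198,"z": 0,"spin": 0},{"gripper": 0.085,"x": -0.0382,"y": 0.0237,"z": 0,"spin": 0},{"gripper": 0.085,"x": -0.0446,"y": 0.0276,"z": 0,"spin": 0},{"gripper": 0.085,"x": -0.051,"y": 0.0316,"z": 0,"spin": 0},{"gripper": 0.085,"x": -0.0574,"y": 0.0356,"z": 0,"spin": 0},{"gripper": 0.085,"x": -0.0637,"y": 0.0395,"z": 0,"spin": 0}]'

```text
time: 6.15
ee_pos: [0.5632, -0.1447, 0.1137]
ee_rot: [0.001, 0.272, 0.962, -0.001]
wrist_force: [2.2, -4.2, -1.3]
width: 0.0849
grip_force: 2.3
```

```bash
cat >> h.py <<'E'
def hang(n=None):
    """handle direction in press frame (deg) from wrist depth"""
    s=robot.get_state(); im,d=viewer.get_image("wrist")
    if n: cv2.imwrite(n,im)
    m=viewer.camera_model("wrist");K=np.array(m["mtx"]);T=np.array(m["mount"])
    v,u=np.indices(d.shape);P=np.stack([(u-K[0,2])/K[0,0]*d,(v-K[1,2])/K[1,1]*d,d],-1)[d>0]@T[:3,:3].T+T[:3,3]
    w,x,y,z=s["ee_rot"]
    from scipy.spatial.transform import Rotation as R
    W=P@R.from_quat([x,y,z,w]).as_matrix().T+s["ee_pos"]
    th=1.016;r=W[:,:2]-[.66,.02];px=r@[np.cos(th),np.sin(th)];py=r@[-np.sin(th),np.cos(th)]
    k=(W[:,2]>.13)&(W[:,2]<.15)&(P[:,0]>.017)&(px>-.18)&(px<-.08)&(P[:,2]>-.045)
    q=np.c_[px,py][k].astype(np.float32); l=cv2.fitLine(q,cv2.DIST_HUBER,0,.01,.01).ravel()
    g=s["ee_pos"][:2]-[.66,.02]
    print("n",len(q),"line deg",np.degrees(np.arctan2(l[1],l[0]))%180,"through",l[2:],"angle of centroid",np.degrees(np.arctan2(l[3],l[2]))%360,"tool press xy",g@[np.cos(th),np.sin(th)],g@[-np.sin(th),np.cos(th)],"F along y",s["wrist_force"][:2]@[-np.sin(th),np.cos(th)],"t",s["time"])
E
python3 -c "
from h import *
hang('pics/w3.png')"
```

```text
n 11463 line deg 175.97041 through [-0.13397925  0.02193439] angle of centroid 170.7023 tool press xy -0.1909722475416513 -0.004526648089527197 F along y -4.10428404633463 t 6.15
```

Request:
step_arm --plan '[{"gripper": 0.085,"x": -0.0017,"y": 0.001,"z": 0,"spin": 0},{"gripper": 0.085,"x": -0.0034,"y": 0.0021,"z": 0,"spin": 0},{"gripper": 0.085,"x": -0.0051,"y": 0.0032,"z": 0,"spin": 0},{"gripper": 0.085,"x": -0.0068,"y": 0.0042,"z": 0,"spin": 0}]'

```text
time: 6.7
ee_pos: [0.5566, -0.1397, 0.1134]
ee_rot: [0.0, 0.272, 0.962, 0.0]
wrist_force: [1.6, -4.4, 0.1]
width: 0.0854
grip_force: 2.0
```

Request:
step_arm --plan '[{"gripper": 0.085,"x": -0.0017,"y": 0.001,"z": 0,"spin": 0},{"gripper": 0.085,"x": -0.0034,"y": 0.0021,"z": 0,"spin": 0}]'

```text
time: 6.95
ee_pos: [0.5532, -0.1372, 0.1134]
ee_rot: [0.0, 0.272, 0.962, 0.0]
wrist_force: [3.7, -2.7, -0.6]
width: 0.0849
grip_force: 1.9
```

Request:
step_arm --plan '[{"gripper": 0.085,"x": -0.0017,"y": 0.001,"z": 0,"spin": 0}]'

```text
time: 7.08
ee_pos: [0.5516, -0.1361, 0.1134]
ee_rot: [0.0, 0.272, 0.962, 0.0]
wrist_force: [4.1, -0.4, -0.7]
width: 0.0848
grip_force: 1.8
```

Request:
step_arm --plan '[{"gripper": 0.085,"x": -0.0017,"y": 0.001,"z": 0,"spin": 0}]'

```text
time: 7.2
ee_pos: [0.55, -0.135, 0.1134]
ee_rot: [0.0, 0.272, 0.962, 0.0]
wrist_force: [3.9, -0.1, 0.3]
width: 0.085
grip_force: 1.8
```

Request:
step_arm --plan '[{"gripper": 0.085,"x": -0.0017,"y": 0.001,"z": 0,"spin": 0}]'

```text
time: 7.32
ee_pos: [0.5482, -0.1342, 0.1134]
ee_rot: [0.0, 0.272, 0.962, 0.0]
wrist_force: [4.1, -0.5, 0.4]
width: 0.0852
grip_force: 1.8
```

Request:
step_arm --plan '[{"gripper": 0.085,"x": -0.0017,"y": 0.001,"z": 0,"spin": 0}]'

```text
time: 7.45
ee_pos: [0.5464, -0.1334, 0.1134]
ee_rot: [0.0, 0.272, 0.962, 0.0]
wrist_force: [5.1, -1.6, 0.3]
width: 0.0852
grip_force: 2.4
```

Request:
step_arm --plan '[{"gripper": 0.085,"x": -0.0013,"y": 0.0008,"z": 0,"spin": 0}]'

```text
time: 7.58
ee_pos: [0.546, -0.133, 0.1137]
ee_rot: [0.001, 0.272, 0.962, 0.0]
wrist_force: [8.6, -2.0, -0.8]
width: 0.0851
grip_force: 3.7
```

Request:
step_arm --plan '[{"gripper": 0.085,"x": -0.0013,"y": 0.0008,"z": 0,"spin": 0}]'

```text
time: 7.7
ee_pos: [0.5453, -0.1325, 0.1139]
ee_rot: [0.002, 0.272, 0.962, 0.0]
wrist_force: [9.4, -2.2, -1.0]
width: 0.0848
grip_force: 4.1
```

Request:
step_arm --plan '[{"gripper": 0.085,"x": -0.0013,"y": 0.0008,"z": 0,"spin": 0}]'

```text
time: 7.82
ee_pos: [0.5441, -0.1317, 0.1139]
ee_rot: [0.002, 0.272, 0.962, 0.0]
wrist_force: [8.8, -2.1, -1.1]
width: 0.0849
grip_force: 4.0
```

Request:
step_arm --plan '[{"gripper": 0.085,"x": -0.0017,"y": 0.001,"z": 0,"spin": 0}]'

```text
time: 7.95
ee_pos: [0.5423, -0.1307, 0.1139]
ee_rot: [0.002, 0.272, 0.962, 0.0]
wrist_force: [8.1, -2.9, -0.4]
width: 0.0846
grip_force: 3.8
```

Request:
step_arm --plan '[{"gripper": 0.085,"x": -0.0017,"y": 0.001,"z": 0,"spin": 0}]'

```text
time: 8.07
ee_pos: [0.5405, -0.1297, 0.114]
ee_rot: [0.002, 0.272, 0.962, 0.0]
wrist_force: [7.8, -3.1, 1.0]
width: 0.0848
grip_force: 3.6
```

Request:
step_arm --plan '[{"gripper": 0.085,"x": -0.0017,"y": 0.001,"z": 0,"spin": 0}]'

```text
time: 8.2
ee_pos: [0.5387, -0.1287, 0.114]
ee_rot: [0.002, 0.272, 0.962, -0.0]
wrist_force: [7.9, -2.3, 0.6]
width: 0.085
grip_force: 3.3
```

Request:
step_arm --plan '[{"gripper": 0.085,"x": -0.0017,"y": 0.001,"z": 0,"spin": 0}]'

```text
time: 8.32
ee_pos: [0.5368, -0.1276, 0.114]
ee_rot: [0.002, 0.272, 0.962, -0.0]
wrist_force: [6.5, -2.9, 1.1]
width: 0.0853
grip_force: 3.1
```

Request:
step_arm --plan '[{"gripper": 0.085,"x": -0.0017,"y": 0.001,"z": 0,"spin": 0}]'

```text
time: 8.45
ee_pos: [0.535, -0.1266, 0.114]
ee_rot: [0.002, 0.272, 0.962, -0.0]
wrist_force: [7.1, -2.1, 1.0]
width: 0.0852
grip_force: 2.8
```

Request:
step_arm --plan '[{"gripper": 0.085,"x": -0.0017,"y": 0.001,"z": 0,"spin": 0}]'

```text
time: 8.57
ee_pos: [0.5331, -0.1256, 0.1139]
ee_rot: [0.001, 0.272, 0.962, -0.0]
wrist_force: [6.7, -1.5, 1.2]
width: 0.0849
grip_force: 2.6
```

Request:
step_arm --plan '[{"gripper": 0.085,"x": -0.0017,"y": 0.001,"z": 0,"spin": 0}]'

```text
time: 8.7
ee_pos: [0.5313, -0.1245, 0.1139]
ee_rot: [0.001, 0.272, 0.962, -0.0]
wrist_force: [5.8, -2.3, 1.5]
width: 0.0848
grip_force: 2.4
```

Request:
step_arm --plan '[{"gripper": 0.085,"x": 0.0017,"y": -0.001,"z": 0,"spin": 0},{"gripper": 0.085,"x": 0.0034,"y": -0.0021,"z": 0,"spin": 0},{"gripper": 0.085,"x": 0.0051,"y": -0.0032,"z": 0,"spin": 0},{"gripper": 0.085,"x": 0.0068,"y": -0.0042,"z": 0,"spin": 0},{"gripper": 0.085,"x": 0.0085,"y": -0.0053,"z": 0,"spin": 0},{"gripper": 0.085,"x": 0.0102,"y": -0.0063,"z": 0,"spin": 0},{"gripper": 0.085,"x": 0.0119,"y": -0.0074,"z": 0,"spin": 0},{"gripper": 0.085,"x": 0.0136,"y": -0.0084,"z": 0,"spin": 0},{"gripper": 0.085,"x": 0.0153,"y": -0.0095,"z": 0,"spin": 0},{"gripper": 0.085,"x": 0.017,"y": -0.0105,"z": 0,"spin": 0}]'

```text
time: 9.95
ee_pos: [0.5464, -0.1342, 0.1127]
ee_rot: [-0.002, 0.272, 0.962, 0.0]
wrist_force: [-0.4, 0.5, -0.2]
width: 0.085
grip_force: 0.0
```

Request:
step_arm --plan '[{"gripper": 0.085,"x": 0.0034,"y": -0.0021,"z": 0,"spin": 0},{"gripper": 0.085,"x": 0.0068,"y": -0.0042,"z": 0,"spin": 0},{"gripper": 0.085,"x": 0.0102,"y": -0.0063,"z": 0,"spin": 0},{"gripper": 0.085,"x": 0.0153,"y": -0.0095,"z": 0,"spin": 0},{"gripper": 0.085,"x": 0.0153,"y": -0.0095,"z": 0,"spin": 0}]'

```text
time: 10.58
ee_pos: [0.5632, -0.1444, 0.1133]
ee_rot: [0.0, 0.272, 0.962, 0.0]
wrist_force: [-0.3, -0.8, 0.0]
width: 0.0849
grip_force: 0.0
```

```bash
python3 -c "
from h import *
hang('pics/w4.png')"
```

```text
n 13418 line deg 164.67204 through [-0.13162653  0.0378901 ] angle of centroid 163.94096 tool press xy -0.19074226944291792 -0.004276483208829469 F along y -0.16822086430493383 t 10.575
```

View pics/w4.png

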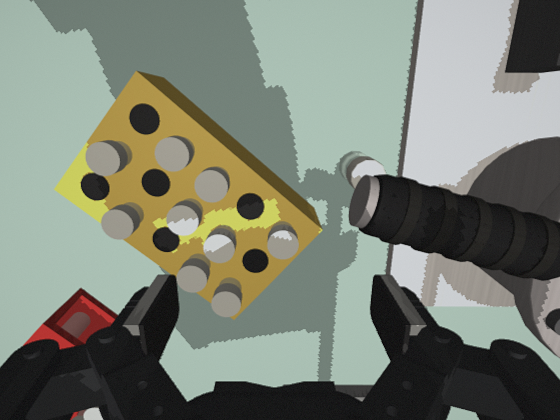

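Request:
step_arm --plan '[{"gripper": 0.085,"x": -0.024,"y": -0.038,"z": 0,"spin": 0},{"gripper": 0.085,"x": -0.047,"y": -0.077,"z": 0,"spin": 0},{"gripper": 0.085,"x": -0.047,"y": -0.077,"z": 0.05,"spin": 0},{"gripper": 0.085,"x": -0.047,"y": -0.077,"z": 0.1,"spin": 0},{"gripper": 0.085,"x": -0.06,"y": -0.077,"z": 0.15,"spin": 0},{"gripper": 0.085,"x": -0.11,"y": -0.06,"z": 0.15,"spin": 0},{"gripper": 0.085,"x": -0.15,"y": -0.02,"z": 0.15,"spin": -0.1},{"gripper": 0.085,"x": -0.15,"y": 0.04,"z": 0.15,"spin": -0.25},{"gripper": 0.085,"x": -0.15,"y": 0.1,"z": 0.15,"spin": -0.4},{"gripper": 0.085,"x": -0.14,"y": 0.145,"z": 0.15,"spin": -0.53}]'

```text
time: 11.88
ee_pos: [0.422, 0.0027, 0.2638]
ee_rot: [0.0, 0.516, 0.856, 0.0]
wrist_force: [0.4, -0.2, 0.3]
width: 0.0853
grip_force: 0.0
```

Request:
step_arm --plan '[{"gripper": 0.085,"x": 0.014,"y": 0.053,"z": 0,"spin": 0},{"gripper": 0.085,"x": 0.014,"y": 0.053,"z": -0.04,"spin": 0},{"gripper": 0.085,"x": 0.014,"y": 0.053,"z": -0.07,"spin": 0},{"gripper": 0.085,"x": 0.014,"y": 0.053,"z": -0.07,"spin": 0},{"gripper": 0.085,"x": 0.014,"y": 0.053,"z": -0.07,"spin": 0}]'

```text
time: 12.5
ee_pos: [0.4374, 0.0537, 0.1945]
ee_rot: [0.001, 0.515, 0.857, 0.0]
wrist_force: [-0.3, -0.6, -0.7]
width: 0.0846
grip_force: 0.0
```

Run:
```python
from h import *
from scipy.spatial.transform import Rotation as R
np.set_printoptions(precision=4,suppress=True)
s=robot.get_state(); im,d=viewer.get_image("wrist"); cv2.imwrite("pics/w5.png",im)
print(s["ee_pos"],s["ee_rot"],s["wrist_force"])
m=viewer.camera_model("wrist");K=np.array(m["mtx"]);M=np.array(m["mount"]);w,x,y,z=s["ee_rot"]
Rw=R.from_quat([x,y,z,w]).as_matrix()
def wz(uv,h):
    dd=Rw@M[:3,:3]@np.linalg.solve(K,[*uv,1]);o=Rw@M[:3,3]+s["ee_pos"];return o+dd*(h-o[2])/dd[2]
for r in viewer.place_of("wrist","knob")[:2]: print("knob",r,wz(r["uv"],.099))
v,u=np.indices(d.shape);P=np.stack([(u-K[0,2])/K[0,0]*d,(v-K[1,2])/K[1,1]*d,d],-1)[d>0]@M[:3,:3].T+M[:3,3]
W=P@Rw.T+s["ee_pos"];k=(W[:,2]>.114)&(W[:,2]<.124)&(abs(W[:,0]-.44)<.04)&(abs(W[:,1]-.054)<.04)&(P[:,2]>0)
print("top",k.sum(),W[k].mean(0),cv2.minEnclosingCircle(W[k][:,:2].astype(np.float32)))
```

```text
[0.4374 0.0537 0.1945] [0.0008 0.5146 0.8574 0.0004] [-0.2948 -0.6303 -0.6597]
knob {'uv': [277.2, 224.9], 'score': 0.73} [0.4406 0.0519 0.099 ]
top 647 [0.4383 0.0541 0.1183] ((0.4386557340621948, 0.053464144468307495), 0.009876853786408901)
```

View pics/w5.png

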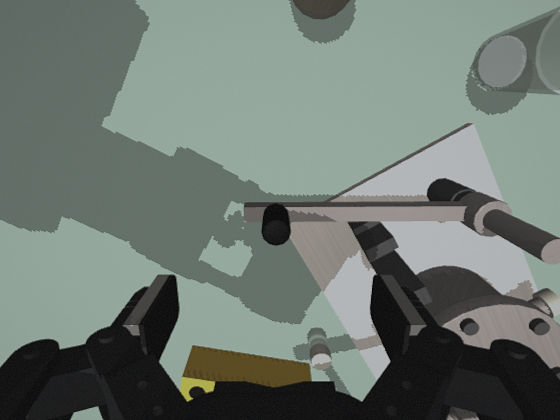

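Request:
step_arm --plan '[{"gripper": 0.085,"x": 0.001,"y": 0,"z": -0.04,"spin": 0},{"gripper": 0.085,"x": 0.001,"y": 0,"z": -0.08,"spin": 0},{"gripper": 0.085,"x": 0.001,"y": 0,"z": -0.095,"spin": 0},{"gripper": 0.085,"x": 0.001,"y": 0,"z": -0.095,"spin": 0},{"gripper": 0.01,"x": 0.001,"y": 0,"z": -0.095,"spin": 0},{"gripper": 0.01,"x": 0.001,"y": 0,"z": -0.095,"spin": 0},{"gripper": 0.01,"x": 0.001,"y": 0,"z": -0.095,"spin": 0},{"gripper": 0.01,"x": 0.001,"y": 0,"z": -0.095,"spin": 0},{"gripper": 0.01,"x": 0.001,"y": 0,"z": -0.095,"spin": 0},{"gripper": 0.01,"x": 0.001,"y": 0,"z": -0.095,"spin": 0}]'

```text
time: 13.85
ee_pos: [0.4382, 0.0539, 0.0987]
ee_rot: [0.001, 0.514, 0.857, 0.0]
wrist_force: [-0.2, 0.5, 3.0]
width: 0.0186
grip_force: 58.8
```

Request:
step_arm --plan '[{"gripper": 0.01,"x": 0,"y": 0,"z": 0.01,"spin": 0},{"gripper": 0.01,"x": 0,"y": 0,"z": 0.022,"spin": 0},{"gripper": 0.01,"x": 0,"y": 0,"z": 0.034,"spin": 0},{"gripper": 0.01,"x": 0,"y": 0,"z": 0.034,"spin": 0},{"gripper": 0.01,"x": 0.0072,"y": -0.0122,"z": 0.034,"spin": 0.088},{"gripper": 0.01,"x": 0.0153,"y": -0.0236,"z": 0.034,"spin": 0.176},{"gripper": 0.01,"x": 0.0153,"y": -0.0236,"z": 0.034,"spin": 0.176}]'

```text
time: 14.72
ee_pos: [0.4535, 0.03, 0.132]
ee_rot: [0.0, 0.437, 0.899, 0.0]
wrist_force: [4.9, 2.5, -1.7]
width: 0.0183
grip_force: 58.9
```

Request:
step_arm --plan '[{"gripper": 0.01,"x": 0.0092,"y": -0.0108,"z": 0,"spin": 0.088},{"gripper": 0.01,"x": 0.0193,"y": -0.0206,"z": 0,"spin": 0.176},{"gripper": 0.01,"x": 0.0302,"y": -0.0296,"z": 0,"spin": 0.264},{"gripper": 0.01,"x": 0.0418,"y": -0.0375,"z": 0,"spin": 0.353},{"gripper": 0.01,"x": 0.0418,"y": -0.0375,"z": 0,"spin": 0.353},{"gripper": 0.01,"x": 0.0418,"y": -0.0375,"z": 0,"spin": 0.353}]'

```text
time: 15.48
ee_pos: [0.494, -0.0068, 0.1319]
ee_rot: [-0.001, 0.273, 0.962, 0.0]
wrist_force: [2.6, 1.3, -1.7]
width: 0.0186
grip_force: 58.9
```

Run:
```python
from h import *
s=robot.get_state();print(s["ee_pos"],s["wrist_force"],s["ft_torque"])
im,d=viewer.get_image("wrist"); cv2.imwrite("pics/w6.png",im)
im2,_=viewer.get_image("scene");cv2.imwrite("pics/s6.png",np.hstack([cv2.resize(im,(400,300)),cv2.resize(im2[150:330,210:450],(400,300),interpolation=cv2.INTER_CUBIC)]))
```

```text
[ 0.49402502 -0.00681466  0.1318954 ] [ 2.62217786  1.26109699 -1.74981883] [ 0.1756444  -0.39972077 -0.16697652]
```

View pics/s6.png

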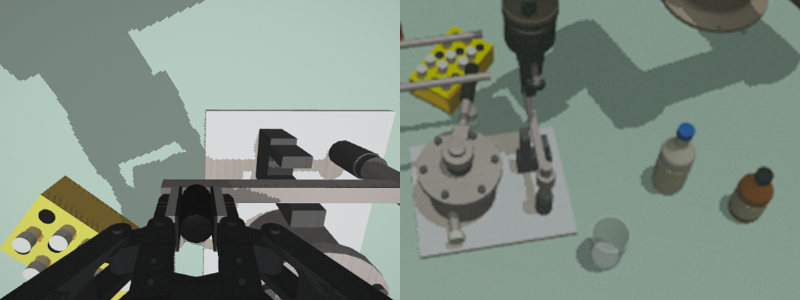

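Request:
step_arm --plan '[{"gripper": 0.01,"x": 0,"y": 0,"z": -0.005,"spin": 0},{"gripper": 0.01,"x": 0,"y": 0,"z": -0.01,"spin": 0},{"gripper": 0.01,"x": 0,"y": 0,"z": -0.015,"spin": 0},{"gripper": 0.01,"x": 0,"y": 0,"z": -0.018,"spin": 0},{"gripper": 0.01,"x": 0,"y": 0,"z": -0.018,"spin": 0}]'

```text
time: 16.2
ee_pos: [0.4947, -0.0072, 0.114]
ee_rot: [-0.0, 0.272, 0.962, 0.0]
wrist_force: [1.3, 2.3, -1.9]
width: 0.018
grip_force: 58.9
```

Request:
step_arm --plan '[{"gripper": 0.01,"x": 0,"y": 0,"z": -0.005,"spin": 0},{"gripper": 0.01,"x": 0,"y": 0,"z": -0.01,"spin": 0},{"gripper": 0.01,"x": 0,"y": 0,"z": -0.014,"spin": 0},{"gripper": 0.01,"x": 0,"y": 0,"z": -0.014,"spin": 0},{"gripper": 0.01,"x": 0,"y": 0,"z": -0.014,"spin": 0}]'

```text
time: 16.82
ee_pos: [0.4948, -0.0072, 0.1003]
ee_rot: [-0.0, 0.272, 0.962, 0.0]
wrist_force: [0.4, 1.9, -2.2]
width: 0.0186
grip_force: 58.9
```

Request:
step_arm --plan '[{"gripper": 0.05,"x": 0,"y": 0,"z": 0,"spin": 0},{"gripper": 0.05,"x": 0,"y": 0,"z": 0,"spin": 0},{"gripper": 0.05,"x": 0,"y": 0,"z": 0,"spin": 0},{"gripper": 0.05,"x": 0,"y": 0,"z": 0,"spin": 0},{"gripper": 0.05,"x": 0,"y": 0,"z": 0.03,"spin": 0},{"gripper": 0.05,"x": 0,"y": 0,"z": 0.08,"spin": 0},{"gripper": 0.05,"x": 0,"y": 0,"z": 0.14,"spin": 0},{"gripper": 0.05,"x": -0.05,"y": 0.02,"z": 0.18,"spin": 0},{"gripper": 0.05,"x": -0.1,"y": 0.04,"z": 0.18,"spin": 0},{"gripper": 0.05,"x": -0.1,"y": 0.04,"z": 0.18,"spin": 0}]'

```text
time: 18.08
ee_pos: [0.392, 0.0339, 0.2811]
ee_rot: [0.0, 0.272, 0.962, 0.0]
wrist_force: [1.3, -0.1, -0.3]
width: 0.05
grip_force: 0.0
```

Run:
```python
from h import *
np.set_printoptions(precision=3,suppress=True)
im,d=viewer.get_image("scene");P=cloud("scene",d)
def at(p,q,r):k=(abs(P[:,0]-p)<.03)&(abs(P[:,1]-q)<.03)&(P[:,2]>.108)&(P[:,2]<.19);print(r,k.sum(),P[k].mean(0) if k.any() else 0,P[k][:,2].max() if k.any() else 0)
at(.497,-.008,"knob top (want .119)")
a=im[110:350,130:450]
cv2.imwrite("pics/s7.png",cv2.resize(a,(800,600),interpolation=cv2.INTER_CUBIC))
for k,z in(("grip",.135),("knob",.099)):
  for r in viewer.place_of("scene",k)[:1]:
    print(k,r["score"],at_z("scene",r["uv"],z))
print(robot.get_state()["time"],robot.get_state()["ee_pos"])
```

```text
knob top (want .119) 46 [ 0.498 -0.005  0.117] 0.12130639264369136
grip 0.61 [ 0.557 -0.072  0.135]
knob 0.94 [ 0.483 -0.019  0.099]
18.225 [0.396 0.033 0.281]
```

View pics/s7.png

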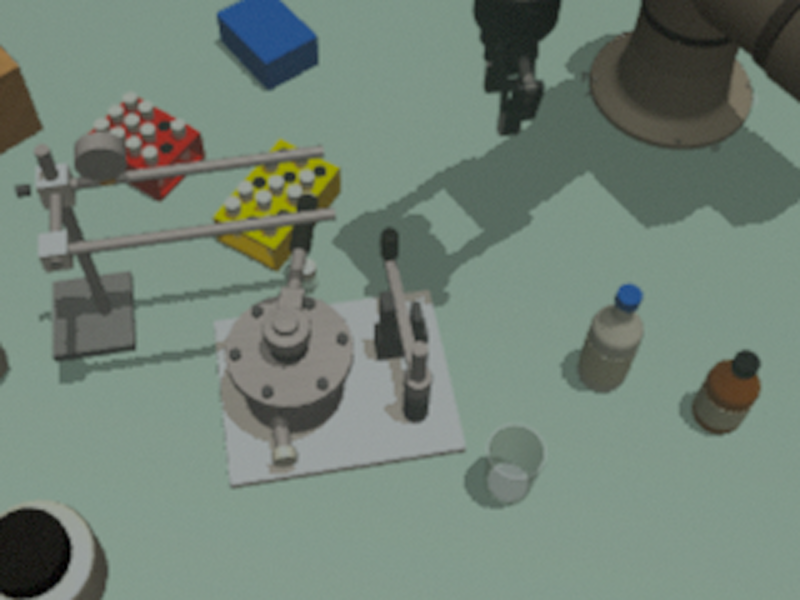

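The bar lies in the keeper with its knob at (390,243) at the down height. The wrench is straight at its stop, with the grip at (305,210), and the other bench objects stand where they were.

```bash
python3 -c "
from workcell import robot
print(robot.finish_job())"
```

```text
the job is handed in; nothing more can be done
None
```

I tightened the clamp screw until the wrench clicked and eased the handle straight again; then I lifted the locking bar over the lip, let it drop home in the notch, let go and handed in the job at about 18 s, with nothing else on the bench moved.

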